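Load a spacer plate over the lip into the free bay of a two-bay rack

ROBOT

A 6-joint arm with a two-finger parallel gripper is mounted at the origin on a cart in front of the work surface, level with it; the furniture and walls round the work are solid. World frame = base frame: x ahead of the robot, y to its left, z up, the work surface at z = 0. Lengths are in m, angles in rad, forces in N, time in s.
With the tool pointing down it reaches from about 0.4 to 0.825 m from the base axis. Payload 7 kg.
Tool frame: the origin (TCP) lies at the very end of the fingers, on their centre line; the grasp point (between the pads) lies manip.pinch_z behind it (manip.pinch_z is the distance from the TCP to the grasp point, in m); z points along the fingers, y is the direction in which the jaws open and shut (so a half turn about z gives the same grasp; the last joint's range is limited). The gripper opens to 88 mm and grips with 3 to 60 N. Pads are 19 mm wide; open, the fingers measure 130 mm over their backs; the gripper's body (78 mm by 193 mm) begins 47 mm behind the grasp point.
Start: joints at [-0.858, 0.359, 0.012, 0, -1.224, -0.288], TCP at [0.278, -0.615, 0.227] pointing down, gripper open.
Joint ranges: [-3.07, 3.07], [-1.43, 2.12], [-1.02, 1.25], [-3.03, 1.67], [-3.05, -0], [-3.03, 3.03]. Speed limits (rad/s): [2.39, 2.39, 3.01, 3.14, 3.14, 3.14].

INTERFACE

Orientations are given as a unit quaternion [w, x, y, z].
In Python, from bench import manip, eyes gives the robot as it stands. The module is installed in compiled form; this text tells all that it offers.
- The arm moves only by the tool play_rows, never from a script. Its argument "series" is one flat list of numbers, 7 for each row, row after row: the opening in per cent of the stroke, from 0 (shut) to 100 (fully open), then the shift along the tool's x, y, z in m, then the turn, a rotation vector about the tool's x, y, z in rad. In form: [hand, x, y, z, ax, ay, az, hand, x, y, z, ax, ay, az, ...]. A call has 1 to 12 rows; each row shifts and turns the commanded pose from where the row before left it, along the tool's axes as they then stand; what a row does not reach is not made up. A row lasts 1/10 s, in which the tool goes at most 50 mm and 8.59 degrees, less where a joint would pass 70% of its speed; a pose out of reach is approached as far as the arm can. A call is refused whole if a number of a shift passes 0.05 or a number of a turn 0.15, either way. A call with a gripper value outside its range is refused whole. The fingers move at their own pace and stop on an object; "squeeze" is the grip in N (left out, the last holds). Time passes only in rows, so rows that do not move let the fingers close. It gives the time, the measured TCP pose, the force and the opening at its end, in the units of the state.
- manip.get_state(): the state, without advancing time (a new reading comes with each control period).
- eyes.get_image(name): name is "scene" or "top" or "wrist"; returns a dict with "color" (400x640x3 uint8, red, green, blue), "range_z" (400x640 float32, m along the optical axis (not along the pixel's ray), 0 where there is no reading), "fx", "fy", "cx", "cy" (pixels), "k1" (the pictures are not rectified: a ray, as slopes to the right and down, at radius r is drawn at 1 + k1 r^2 times it, then the intrinsics apply), "extrinsics" (4x4, takes a point from camera to world coordinates). Camera axes: x right, y up, looking along -z (the intrinsics and any distortion apply to the point x, -y, -z); pixel columns grow to the right and rows downward; lengths in m; the calibration is good to about 2 mm. A picture is of the moment at which its call begins.
- manip.sign_off(): hands the job in, once; it reports no verdict.
The state is a dict: "t": time; "joints": joint angles; "qvel": joint speeds; "effort": joint torques, N m; "position": TCP position; "ee_rot": TCP orientation; "ft_force": force on the tool from outside, world axes, zero at the start; "wrist_torque": the same for the moment, N m; "opening": finger opening in m.
Only numpy, scipy, OpenCV 4.12 (cv2) and the standard library are available. Lean on these libraries where they do the work, as an engineer would, in place of code of your own. Each camera call takes 0.05 s, during which the arm holds its last target.

TASK

Load the loose steel spacer plate into the two-bay feed rack: push it lengthwise over the raised lip at the front so that it slides in under the hood and drops behind the lip, lying flat and fully home on the bay floor. One of the two bays is packed too short out of sight under the hood, so if the plate stops short with its tail still on the lip, draw it back and use the other bay. Leave the jar, the block and the tin where they stand.

Things in the scene. Friction and masses are not known exactly. Their poses are not given: they have to be found in the camera images.
- plate: loose flat steel spacer plate, 110 mm long (its x axis) x 50 mm wide (y) x 12 mm thick (z), corners rounded to 8 mm, about 0.35 kg (0.26 to 0.49); either end may go first. Origin: centre of its underside. Starts flat on the bench to the right of the rack
- rack: fixed grey two-bay feed rack, 230 mm long (x) x 134 mm wide (y). Origin: at bench level on its middle line, directly below the bay-side face of the lip; x points from the front deck over the lip to the hood, y to the left bay, z up. The raised lip crosses the full width: a ramp from x -12 mm (height 10) to -3 (height 14), flat crest to x 0, then a sheer drop to the bay floors at height 6
- deck (a point): centre of the flat open deck in front of the lip, height 10 mm; the deck runs from rack x -100 to -12 mm over the full width, with no side guides
- bay_left (a point): middle of the left bay's lip (rack x 0, y +31 mm), on the crest, height 14 mm. The bay behind it is 56 mm wide with walls to height 14 mm (6 mm wall between the bays), open above as far as x 54 mm, then under the hood
- bay_right (a point): the same point of the right bay (rack x 0, y -31 mm), same sizes. In one bay, left or right by chance and unseen, the end stop under the hood is at x 116 mm: the 110 mm plate drops in with 6 mm to spare. In the other it is at x 95 mm: the plate stops with about 15 mm of its tail over the lip, nose down, tail raised on the lip
- hood (a point): middle of the hood's front edge, rack x 66 mm, underside height 24 mm (top 28). A flared edge reaches forward to x 54 mm and up to height 33 mm; the hood covers both bays back to x 130 mm
- lever_press: fixed obstacle: black lever press on the bench to the right of the plate, between it and the side where the arm may start; base 201 mm (x) x 141 mm (y) x 26 mm high, origin about the middle of its underside; column about 100 mm wide and ram to about 370 mm high, its lever with a black ball leaning right to about 450 mm. A wall stands about 0.4 m to the left of the robot's middle line
- flux_jar: bystander: open brown jar with a stick in it, 45x59x48 mm, on the bench to the left of the rack; origin centre of its underside
- bench_block: bystander: dark square steel block, 62x62x22 mm, on the bench near the front edge at the left; origin centre of its underside
- tin_blue: bystander: round blue tin, 89 mm across, 37 mm high, on the bench behind and left of the rack; origin centre of its underside
There are look-alikes about, which are no part of the job. What is shaped like the plate but red is not meant.

How it is judged:
At the end, for the whole second after the job is handed in: The plate lies flat (within 2 degrees) on the floor of a bay (underside within 3 mm of the bay floor), wholly behind the lip, lengthwise in the bay and at rest (z of plate in the frame of rack between 0.003 and 0.009 m and x of plate in the frame of rack between 0.05 and 0.066 m and y of plate in the frame of rack between -0.045 and 0.045 m and angle between plate's own z axis and vertical below 0.035 rad and angle between the x axis of plate and the x axis of rack, either way round below 0.15 rad and linear speed of plate below 0.02 m/s); the robot touches nothing.
It fails at once if the flux jar is shifted by more than 20 mm (distance of flux_jar from where it was at the start of the episode above 0.02 m).
It fails at once if the bench block is shifted by more than 20 mm (distance of bench_block from where it was at the start of the episode above 0.02 m).
It fails at once if the tin is shifted by more than 20 mm (distance of tin_blue from where it was at the start of the episode above 0.02 m).
It also fails if it takes over 67 s, if anything falls off the work surface, if the arm or the gripper's body presses on something with over 40 N, if the wrist force passes 120 N, or if a joint passes its speed limit or range.

## Working session

There is one attempt and no reset: what is moved stays moved. The work goes in short steps, Python scripts to look and compute and a tool call to move; the robot and the scene stay as the last step left them, time stands still between calls to the robot, and variables do not carry over. Pictures are saved under pics/ and viewed, and the job is handed in when it is done.

Besides the shell and the picture viewer there is one more tool, called after "Emit:" as a command line: name --argument value ..., lists and objects as JSON in quotes. play_rows: Moves the arm, as the interface text tells. Its arguments: {"type":"object","properties":{"series":{"type":"array","items":{"type":"number"}},"squeeze":{"type":"number"}},"required":["series"]}

```bash
mkdir -p pics; cat > h.py <<'E'
import numpy as np,cv2
from bench import manip,eyes
def snap(name,out=None):
    im=eyes.get_image(name)
    if out: cv2.imwrite('pics/'+out,cv2.cvtColor(im['color'],cv2.COLOR_RGB2BGR))
    return im
def world(im):
    h,w=im['range_z'].shape
    u,v=np.meshgrid(np.arange(w),np.arange(h))
    xd=(u-im['cx'])/im['fx'];yd=(v-im['cy'])/im['fy']
    x,y=xd.copy(),yd.copy()
    for _ in range(20):
        s=1+im['k1']*(x*x+y*y);x=xd/s;y=yd/s
    z=im['range_z']
    P=np.stack([x*z,-y*z,-z,np.ones_like(z)],-1)
    W=(P@np.array(im['extrinsics']).T)[...,:3]
    W[z<=0]=np.nan
    return W
def proj(im,p):
    c=np.linalg.inv(np.array(im['extrinsics']))@np.r_[p,1]
    x=c[0]/-c[2];y=-c[1]/-c[2];s=1+im['k1']*(x*x+y*y)
    return im['cx']+im['fx']*x*s,im['cy']+im['fy']*y*s
E
python3 - <<'E'
from h import *
print(manip.get_state(),manip.pinch_z)
for n in ['scene','top','wrist']:
    im=snap(n,n+'0.png');np.save(n+'0.npy',world(im));print(n,im['fx'],im['cx'],im['cy'],im['k1'],np.array(im['extrinsics']).round(3).tolist())
E
```

```text
{'t': 0.0, 'joints': array([-8.57914570e-01,  3.59391825e-01,  1.10664289e-02, -3.89199256e-04,
       -1.22410674e+00, -2.88121302e-01]), 'qvel': array([-0.00060076, -0.00121658,  0.00091285, -0.00118455, -0.00023671,
       -0.00128777]), 'effort': array([ 1.55980331e-03, -5.82714736e+01,  2.93058157e+01,  6.99683771e+00,
        6.84496423e-03, -1.33444414e-04]), 'position': array([ 0.27796464, -0.61456614,  0.22561576]), 'ee_rot': array([-2.31959495e-04, -2.10722386e-01,  9.77545586e-01,  8.05382028e-04]), 'ft_force': array([ 0.19019549, -1.03127192,  0.44325042]), 'wrist_torque': array([ 0.00196341, -0.03339896,  0.02979603]), 'opening': 0.08751469274207654} 0.0188
scene 441.50775132564996 316.4167029203264 191.8081417723944 -0.02984056561292197 [[-0.179, 0.639, -0.748, -0.482], [-0.984, -0.108, 0.143, 0.271], [0.01, 0.762, 0.648, 0.916], [0.0, 0.0, 0.0, 1.0]]
top 467.18413970599136 322.0150102872133 207.41995048198967 -0.024620372538997765 [[0.027, 0.995, -0.093, 0.389], [-1.0, 0.028, 0.003, 0.074], [0.006, 0.093, 0.996, 1.401], [0.0, 0.0, 0.0, 1.0]]
wrist 277.71384168871833 316.7129604057645 198.28082582749056 -0.01906996327742299 [[-0.412, -0.881, -0.232, 0.215], [0.911, -0.398, -0.107, -0.643], [0.002, -0.256, 0.967, 0.384], [0.0, 0.0, 0.0, 1.0]]
```

View pics/scene0.png

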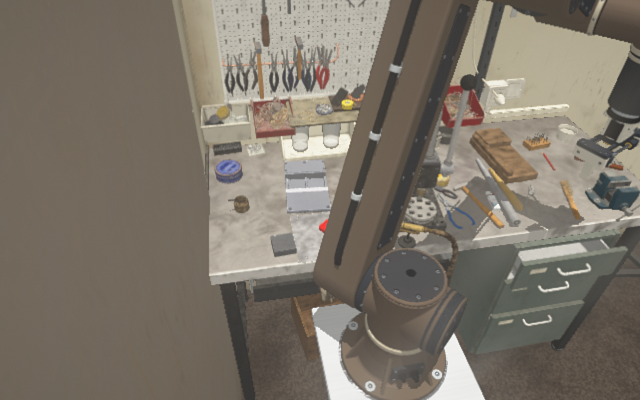

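View pics/top0.png

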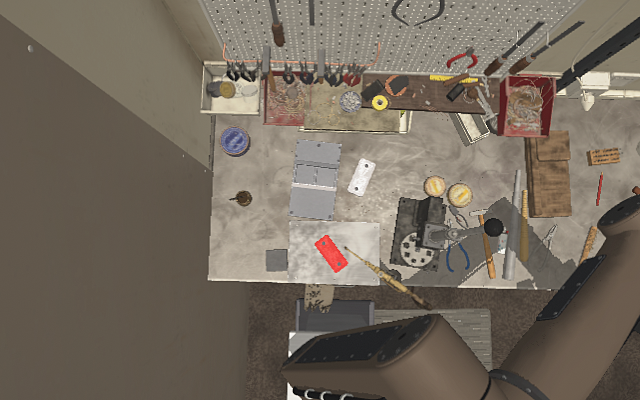

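View pics/wrist0.png

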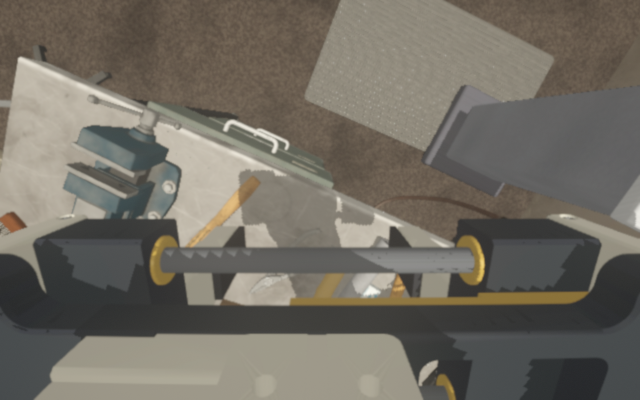

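Top view: light steel plate with holes at (362,177), right of the rack (315,180). Things that could be taken for it: the red plate (331,254), the grey square block (277,260), and a box at the back (470,127). I choose (362,177) and check it in a close crop.

```bash
python3 - <<'E'
import cv2,numpy as np
a=cv2.imread('pics/top0.png')[125:285,210:410]
cv2.imwrite('pics/crop0.png',cv2.resize(a,None,fx=3.7,fy=3.7,interpolation=cv2.INTER_CUBIC))
W=np.load('top0.npy')
for n,(u,v) in dict(plate=(362,185),plb=(368,165),bench=(380,205),bench2=(345,205),deck=(312,207),lip=(313,186),floorL=(301,172),floorR=(325,174),hood=(318,155),red=(331,254),press=(430,220),ram=(430,208),ball=(494,228),jar=(243,199),tin=(235,140),block=(277,260)).items(): print(n,W[v,u].round(4))
E
```

```text
plate [ 0.5891 -0.0478  0.0159]
plb [ 0.6507 -0.0649  0.0135]
bench [ 5.321e-01 -1.048e-01 -3.000e-04]
bench2 [ 0.5292  0.0009 -0.0007]
deck [0.5195 0.1    0.0081]
lip [0.5822 0.0988 0.0137]
floorL [0.6253 0.1365 0.0038]
floorR [0.6197 0.0638 0.0133]
hood [0.6745 0.0864 0.0253]
red [0.381  0.0397 0.0135]
press [ 0.4768 -0.2104  0.1945]
ram [ 0.5085 -0.2112  0.1904]
ball [ 0.4462 -0.2865  0.4378]
jar [0.537  0.3064 0.0152]
tin [0.71   0.334  0.0388]
block [0.3592 0.1978 0.0227]
```

View pics/crop0.png

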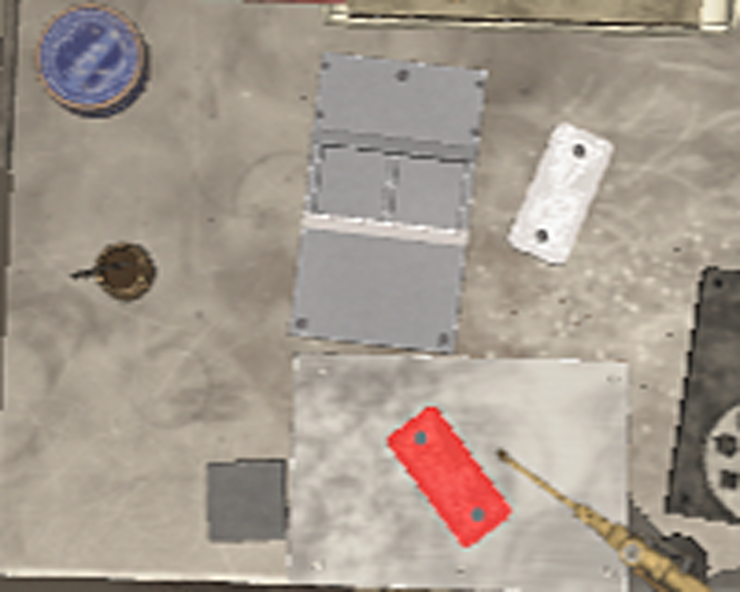

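The crop shows the chosen plate: light steel, two holes, rounded corners. The rack's light lip is at about (313,186) in the full image. Next I fit both poses.

```bash
cat >> h.py <<'E'
def at_z(im,u,v,z):
    xd=(np.asarray(u,float)-im['cx'])/im['fx'];yd=(np.asarray(v,float)-im['cy'])/im['fy']
    x,y=xd.copy(),yd.copy()
    for _ in range(20):
        s=1+im['k1']*(x*x+y*y);x=xd/s;y=yd/s
    E=np.array(im['extrinsics']);d=np.stack([x,-y,-np.ones_like(x)],-1)@E[:3,:3].T;o=E[:3,3]
    t=(z-o[2])/d[...,2]
    return o+d*t[...,None]
E
python3 - <<'E'
from h import *
im=snap('top');c=im['color'].astype(int);W=world(im)
# plate: height + brightness
roi=np.zeros(c.shape[:2],bool);roi[150:205,342:382]=1
g=c.min(-1)
m=roi&(g>165)
m=cv2.morphologyEx(m.astype(np.uint8),cv2.MORPH_CLOSE,np.ones((5,5)))
n,l,s,ce=cv2.connectedComponentsWithStats(m);k=1+np.argmax(s[1:,4]);m=l==k
v,u=np.nonzero(m);print('plate px',s[k],np.median(W[m][:,2]))
P=at_z(im,u,v,0.012)[:,:2]
r=cv2.minAreaRect((P*1000).astype(np.float32));print(r,P.mean(0))
mh=roi&(W[...,2]>0.007);v,u=np.nonzero(mh);P=at_z(im,u,v,.012)[:,:2];print('h',cv2.minAreaRect((P*1000).astype(np.float32)),P.mean(0))
w,V=np.linalg.eigh(np.cov(P.T));print(np.degrees(np.arctan2(V[1,1],V[0,1])))
# lip
roi[:]=0;roi[175:195,288:340]=1
m=roi&(g>150);v,u=np.nonzero(m);print('lip n',len(u),v.min(),v.max(),u.min(),u.max())
P=at_z(im,u,v,0.013)[:,:2]
print('lip',cv2.minAreaRect((P*1000).astype(np.float32)),P.mean(0))
for uu in (296,305,315,325,332): print(uu,g[178:196,uu].tolist())
b=np.round(W[:,:,2]*1000)
for uu in (302,325): print(uu,b[138:225:3,uu].tolist())
for vv in (150,175,205): print(vv,b[vv,284:346:2].tolist(), g[vv,284:346:2].tolist())
E
```

```text
plate px [347 158  35  47 863] nan
((600.65087890625, -48.27544403076172), (140.6928253173828, 98.66362762451172), 13.367809295654297) [ 0.59756701 -0.05240576]
h ((612.96533203125, -44.433563232421875), (160.62619018554688, 114.9064712524414), 0.8864432573318481) [ 0.61391233 -0.04482766]
164.37143029639657
lip n 813 175 194 288 338
lip ((586.9152221679688, 98.97013854980469), (57.50198745727539, 150.14437866210938), 1.6249520778656006) [0.58652043 0.09804508]
296 [157, 156, 156, 155, 122, 230, 193, 198, 204, 152, 157, 156, 154, 155, 156, 157, 156, 157]
305 [157, 155, 156, 153, 151, 145, 238, 192, 197, 202, 146, 152, 154, 155, 152, 153, 152, 153]
315 [133, 125, 125, 128, 150, 174, 151, 246, 194, 195, 197, 149, 154, 155, 154, 156, 152, 152]
325 [160, 159, 159, 160, 161, 159, 158, 159, 211, 183, 198, 195, 168, 153, 156, 155, 155, 156]
332 [159, 157, 157, 157, 159, 161, 162, 161, 166, 243, 190, 199, 196, 151, 157, 156, 155, 155]
302 [3.0, 30.0, 27.0, 22.0, 31.0, 31.0, 29.0, 25.0, 30.0, 10.0, 5.0, 10.0, 6.0, 11.0, 6.0, 17.0, 13.0, 12.0, 11.0, 5.0, 16.0, 7.0, 9.0, 14.0, 14.0, 9.0, 12.0, 
[... 483 characters left out ...]
153, 156, 157, 157, 158, 139, 105, 102]
175 [-1.0, 6.0, 6.0, -2.0, -4.0, 19.0, 5.0, 3.0, 6.0, 5.0, 8.0, 8.0, 6.0, 14.0, 9.0, 5.0, 14.0, 6.0, 13.0, 10.0, 9.0, 6.0, 3.0, 9.0, 8.0, 8.0, 13.0, 2.0, 2.0, -3.0, 2.0] [150, 150, 149, 149, 147, 165, 138, 152, 151, 156, 153, 153, 154, 154, 156, 154, 176, 156, 156, 159, 159, 157, 157, 155, 156, 147, 158, 124, 131, 140, 148]
205 [-2.0, 6.0, 3.0, 10.0, 10.0, 12.0, 11.0, 11.0, 11.0, 13.0, 15.0, 12.0, 9.0, 13.0, 11.0, 12.0, 7.0, 7.0, 9.0, 10.0, 17.0, 12.0, 9.0, 12.0, 6.0, 12.0, 0.0, 2.0, -2.0, 5.0, 1.0] [119, 124, 112, 161, 156, 156, 155, 156, 153, 153, 153, 153, 152, 152, 152, 153, 153, 152, 152, 153, 153, 151, 156, 156, 158, 137, 146, 155, 155, 155, 145]
```

```bash
python3 - <<'E'
from h import *
im=snap('top');g=im['color'].astype(int).min(-1)
for vv in (165,177,190): print(g[vv,344:384].tolist())
roi=np.zeros(g.shape,bool);roi[152:203,344:380]=1
for th in (185,200):
    m=(roi&(g>th)).astype(np.uint8)
    n,l,s,ce=cv2.connectedComponentsWithStats(m);k=1+np.argmax(s[1:,4]);m=(l==k).astype(np.uint8);m=cv2.morphologyEx(m,cv2.MORPH_CLOSE,np.ones((5,5)))
    v,u=np.nonzero(m);P=at_z(im,u,v,.012)[:,:2]
    w,V=np.linalg.eigh(np.cov(P.T));print(th,s[k],P.mean(0),np.degrees(np.arctan2(V[1,1],V[0,1])),np.sqrt(12*w),cv2.minAreaRect((P*1000).astype(np.float32)))
# crest rear edge
U=[];Vv=[]
for u in range(293,334):
    col=g[174:196,u]; 
    k=[i for i in range(len(col)-3) if min(col[i+1:i+4])>180]
    if k:
        k=k[0]; base=156;f=(col[k]-base)/(195-base)
        U.append(u);Vv.append(174+k+ (0 if col[k]>180 else 0))
U=np.array(U);Vv=np.array(Vv)
print(list(zip(U,Vv)))
P=at_z(im,U,Vv+0.0,.014)[:,:2]
p=np.polyfit(P[:,1],P[:,0],1);print('lip x = %.4f*y+%.4f'%tuple(p),np.degrees(np.arctan(p[0])))
# deck side edges, rack right/left at several rows using g
E
```

```text
[137, 140, 141, 141, 141, 139, 143, 143, 142, 144, 138, 129, 123, 158, 205, 215, 239, 242, 225, 231, 204, 122, 97, 89, 206, 251, 240, 233, 228, 208, 218, 183, 130, 134, 134, 139, 140, 138, 137, 134]
[145, 143, 144, 145, 145, 147, 148, 142, 186, 220, 213, 212, 222, 220, 216, 230, 236, 230, 231, 233, 224, 222, 232, 235, 221, 217, 189, 146, 143, 148, 148, 142, 137, 133, 133, 134, 138, 141, 140, 138]
[125, 126, 126, 142, 195, 225, 220, 218, 226, 243, 235, 184, 166, 197, 236, 243, 241, 236, 223, 217, 214, 185, 158, 157, 155, 154, 154, 153, 152, 150, 146, 148, 157, 161, 160, 161, 165, 165, 164, 164]
185 [348 158  27  38 561] [ 0.61401404 -0.04471039] 158.55236479523367 [0.04894232 0.10870923] ((614.5911254882812, -45.25048828125), (50.28779602050781, 109.54922485351562), 67.75089263916016)
200 [348 159  27  37 533] [ 0.61393972 -0.04482124] 158.9114728612589 [0.04697386 0.10832126] ((614.4048461914062, -44.78826904296875), (48.20746994018555, 108.90394592285156), 68.68272399902344)
[(np.int64(293), np.int64(181)), (np.int64(294), np.int64(182)), (np.int64(295), np.int64(182)), (np.int64(29
[... 385 characters left out ...]
), np.int64(183)), (np.int64(311), np.int64(184)), (np.int64(312), np.int64(184)), (np.int64(313), np.int64(184)), (np.int64(314), np.int64(184)), (np.int64(315), np.int64(184)), (np.int64(317), np.int64(184)), (np.int64(318), np.int64(184)), (np.int64(319), np.int64(185)), (np.int64(320), np.int64(185)), (np.int64(321), np.int64(185)), (np.int64(322), np.int64(185)), (np.int64(323), np.int64(185)), (np.int64(325), np.int64(185)), (np.int64(326), np.int64(185)), (np.int64(327), np.int64(186)), (np.int64(328), np.int64(186)), (np.int64(329), np.int64(186)), (np.int64(330), np.int64(186)), (np.int64(331), np.int64(186)), (np.int64(332), np.int64(186))]
lip x = 0.0904*y+0.5796 5.164293428638803
```

```bash
python3 - <<'E'
import cv2
a=cv2.imread('pics/top0.png')[135:225,280:350]
cv2.imwrite('pics/crop1.png',cv2.resize(a,None,fx=6.6,fy=6.6,interpolation=cv2.INTER_NEAREST))
E
```

```text
(no output)
```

View pics/crop1.png

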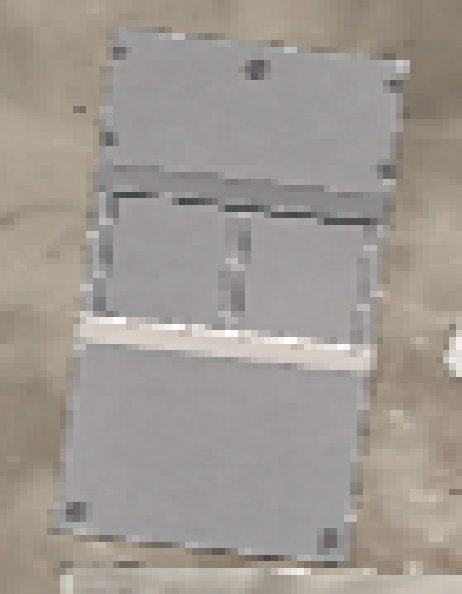

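```bash
python3 - <<'E'
from h import *
from scipy.optimize import least_squares
im=snap('top')
c=lambda x,y:(280+x/6.6-.5,135+y/6.6-.5)
# (rack point),(px)
pts=[((-.1,.067,.010),c(55,532)),((-.1,-.067,.010),c(347,562)),((.130,.067,.028),c(112,28)),((.130,-.067,.028),c(409,62)),
((0,.067,.014),c(82,314)),((0,-.067,.014),c(376,346)),((-.012,.067,.01),c(77,340)),((-.012,-.067,.01),c(372,370)),((.054,.067,.033),c(95,188)),((.054,-.067,.033),c(385,222)),((0,0,.014),c(231,330))]
def f(p):
    r=[]
    for q,uv in pts:
        C,S=np.cos(p[2]),np.sin(p[2])
        w=[p[0]+C*q[0]-S*q[1],p[1]+S*q[0]+C*q[1],q[2]]
        r+=list(np.array(proj(im,w))-uv)
    return np.array(r)
s=least_squares(f,[.58,.1,-.09],loss='soft_l1');print(s.x,np.degrees(s.x[2]),s.fun.reshape(-1,2).round(1).tolist())
# inner wall centre: crop (240,225..300)
print(at_z(im,*c(240,235),.014),at_z(im,*c(234,295),.014))
E
```

```text
[ 0.58708243  0.09589358 -0.08544602] -4.8956961108101025 [[0.1, -0.1], [0.4, 0.5], [0.2, -0.2], [-0.3, -0.4], [-0.1, -0.2], [-0.2, 0.0], [0.2, 0.0], [-0.1, 0.5], [-0.3, 0.1], [0.6, -0.0], [-0.5, -0.1]]
[0.63059474 0.09160297 0.014     ] [0.60292917 0.09353495 0.014     ]
```

Rack fit: origin (0.587, 0.096), yaw −4.9°, residuals under 0.6 px. Plate: centre (0.614, −0.045), axis at −21.3°. Next is the height of obstacles along the swing.

```bash
python3 - <<'E'
import numpy as np
T=np.load('top0.npy').reshape(-1,3);S=np.load('scene0.npy').reshape(-1,3)
for nm,A in (('top',T),('scene',S)):
    A=A[np.isfinite(A[:,0])]
    r=np.hypot(A[:,0],A[:,1]);az=np.degrees(np.arctan2(A[:,1],A[:,0]))
    print(nm,'rows az, cols r .3-.9 step .1 (p99.5 z)')
    for a in range(-70,25,8):
        print(a,[ (round(float(np.percentile(A[q,2],99.5)),2) if (q:=(abs(az-a)<4)&(r>=rr)&(r<rr+.1)).sum()>5 else None) for rr in np.arange(.3,.9,.1)])
    q=(A[:,2]>.015)&(A[:,0]>.3)&(A[:,0]<.75)&(A[:,1]>-.34)&(A[:,1]<-.1)
    B=A[q]
    for lo,hi in ((.015,.04),(.04,.12),(.12,.25),(.25,.36),(.36,.6)):
        C=B[(B[:,2]>lo)&(B[:,2]<=hi)]
        if len(C): print(lo,hi,len(C),np.percentile(C,2,0).round(3),np.percentile(C,98,0).round(3))
E
```

```text
top rows az, cols r .3-.9 step .1 (p99.5 z)
-70 [-0.83, -0.83, -0.83, 0.45, -0.21, -0.84, None]
-62 [-0.83, -0.83, 0.01, 0.46, 0.01, 0.03, 0.01]
-54 [0.78, 0.75, 0.71, 0.04, 0.02, 0.04, 0.01]
-46 [0.79, 0.75, 0.71, 0.66, 0.05, 0.05, 0.06]
-38 [0.78, 0.72, 0.44, 0.02, 0.02, 0.14, 0.17]
-30 [0.09, 0.39, 0.44, 0.03, 0.01, 0.19, 0.54]
-22 [0.8, 0.38, 0.21, 0.03, 0.01, 0.34, 0.57]
-14 [0.81, 0.03, 0.03, 0.01, 0.18, 0.55, 0.56]
-6 [0.07, 0.01, 0.02, 0.02, 0.2, 0.57, 0.5]
2 [0.06, 0.02, 0.02, 0.04, 0.41, 0.54, 0.5]
10 [0.02, 0.02, 0.02, 0.04, 0.41, 0.56, 0.53]
18 [0.01, 0.01, 0.02, 0.02, 0.19, 0.4, 0.53]
0.015 0.04 2129 [ 0.346 -0.335  0.017] [ 0.618 -0.139  0.038]
0.04 0.12 916 [ 0.303 -0.247  0.041] [ 0.535 -0.105  0.107]
0.12 0.25 1406 [ 0.405 -0.289  0.13 ] [ 0.743 -0.107  0.234]
0.25 0.36 269 [ 0.424 -0.289  0.254] [ 0.453 -0.205  0.358]
0.36 0.6 413 [ 0.428 -0.306  0.366] [ 0.466 -0.208  0.44 ]
scene rows az, cols r .3-.9 step .1 (p99.5 z)
-70 [None, None, 0.34, 0.5, 0.35, 0.09, 0.09]
-62 [None, None, 0.34, 0.64, 0.01, 0.09, 0.09]
-54 [0.69, 0.68, 0.65, 0.64, 0.02, 0.03, 0.01]
-46 [0.66, 0.01, 0.02, 0.57, 0.05, 0.05, 0.06]
-38 [0.09, 0.04, 0.43, 0.02, 0.02, 0.13, 0.17]
-30 [0.09, 0.35, 0.44, 0.03, 0.01, 0.16, 0.21]
-22 [0.09, 0.23, 0.06, None, None, None, None]
-14 [None, None, None, None, None, 0.49, 0.48]
-6 [None, None, None, 0.01, 0.2, 0.5, 0.49]
2 [None, 0.01, 0.02, 0.03, 0.39, 0.5, 0.49]
10 [0.01, 0.02, 0.02, 0.03, 0.41, 0.51, 0.51]
18 [0.01, 0.01, 0.02, 0.02, 0.18, 0.48, 0.51]
0.015 0.04 642 [ 0.312 -0.335  0.017] [ 0.542 -0.142  0.039]
0.04 0.12 738 [ 0.302 -0.249  0.041] [ 0.466 -0.119  0.095]
0.12 0.25 1018 [ 0.399 -0.296  0.123] [ 0.446 -0.188  0.245]
0.25 0.36 379 [ 0.42  -0.293  0.252] [ 0.448 -0.211  0.357]
0.36 0.6 320 [ 0.428 -0.303  0.363] [ 0.454 -0.27   0.436]
```

Emit:
play_rows --series '[100,0,0,-0.05,0,0,0.133,100,0,0,-0.05,0,0,0.133,100,0,0,-0.05,0,0,0.133,100,0,0,-0.05,0,0,0.133,100,0,0,-0.05,0,0,0.133,100,0,0,-0.05,0,0,0.131,100,0,0,-0.02,0,0,0,100,0,0,0,0,0,0]'

```text
t: 1.1
position: [0.278, -0.6154, 0.5505]
ee_rot: [0.002, 0.185, 0.983, -0.002]
ft_force: [-1.7, 0.5, -0.2]
opening: 0.0874
```

```bash
cat >> h.py <<'E'
from scipy.spatial.transform import Rotation as Ro
def st():
    s=manip.get_state();R=Ro.from_quat(np.r_[s['ee_rot'][1:],s['ee_rot'][0]]).as_matrix();return s,np.array(s['position']),R
def show():
    s,p,R=st();x=R[:,0];print('t%.1f p%s xang%.2f z%s F%s op%.4f j%s'%(s['t'],p.round(4),np.degrees(np.arctan2(x[1],x[0])),R[:,2].round(3),np.round(s['ft_force'],1),s['opening'],np.round(s['joints'],2)))
def to(w):
    s,p,R=st();return (R.T@(np.array(w)-p)).round(4)
RO=np.array([.5871,.0959,0]);RY=-.0854
def rack(q): c,s=np.cos(RY),np.sin(RY);return RO+np.array([c*q[0]-s*q[1],s*q[0]+c*q[1],q[2]])
def inrack(w): c,s=np.cos(RY),np.sin(RY);d=np.array(w)-RO;return np.array([c*d[0]+s*d[1],-s*d[0]+c*d[1],d[2]])
E
python3 -c "
from h import *
show();print(to([.46,-.46,.54]),to([.6,-.25,.54]),to([.572,-.0285,.54]))"
```

```text
t1.1 p[ 0.278  -0.6154  0.5505] xang158.70 z[ 0.003 -0.005 -1.   ] F[-1.7  0.5 -0.2] op0.0874 j[-0.86  0.36  0.73  0.   -1.93 -1.08]
[-0.113   0.211   0.0102] [-0.1672  0.4575  0.0096] [-0.0607  0.6537  0.0084]
```

Emit:
play_rows --series '[100,-0.0226,0.042,0,0,0,0,100,-0.0226,0.042,0,0,0,0,100,-0.0226,0.042,0,0,0,0,100,-0.0226,0.042,0,0,0,0,100,-0.0226,0.042,0,0,0,0,100,-0.009,0.041,0,0,0,0,100,-0.009,0.041,0,0,0,0,100,-0.009,0.041,0,0,0,0,100,-0.009,0.041,0,0,0,0,100,-0.009,0.041,0,0,0,0,100,-0.009,0.041,0,0,0,0]'

```text
t: 2.2
position: [0.5998, -0.2489, 0.5457]
ee_rot: [-0.001, 0.184, 0.983, 0.0]
ft_force: [0.0, -1.6, -0.3]
opening: 0.0872
```

```bash
python3 -c "
from h import *
show();print(to([.572,-.0285,.54]))"
```

```text
t2.2 p[ 0.5998 -0.2489  0.5457] xang158.76 z[-0.001  0.    -1.   ] F[ 0.  -1.6 -0.3] op0.0872 j[-0.09  0.31  0.64 -0.   -1.91 -1.85]
[0.1057 0.1953 0.0058]
```

Emit:
play_rows --series '[100,0.0211,0.0391,0.0,0,0,0,100,0.0211,0.0391,0,0,0,0,100,0.0211,0.0391,0,0,0,0,100,0.0211,0.0391,0,0,0,0,100,0.0211,0.0391,0,0,0,0,68,0,0,0.05,0,0,0,68,0,0,0.05,0,0,0,68,0,0,0.05,0,0,0,68,0,0,0.05,0,0,0,68,0,0,0.05,0,0,0,68,0,0,0.05,0,0,0,68,0,0,0.05,0,0,0]'

```text
t: 3.4
position: [0.5706, -0.0304, 0.1941]
ee_rot: [-0.0, 0.184, 0.983, 0.0]
ft_force: [0.5, 1.0, -0.3]
opening: 0.0597
```

```bash
python3 -c "
from h import *
show();snap('wrist','w1.png');snap('top','t1.png');show()"
```

```text
t3.4 p[ 0.5706 -0.0304  0.1941] xang158.74 z[-0.  0. -1.] F[ 0.5  1.  -0.3] op0.0597 j[ 0.29  0.21 -0.27 -0.   -1.09 -2.23]
t3.5 p[ 0.5665 -0.0309  0.1892] xang158.67 z[-0.013 -0.002 -1.   ] F[-1.3 -0.5  0.5] op0.0598 j[ 0.29  0.22 -0.27 -0.   -1.09 -2.23]
```

View pics/w1.png

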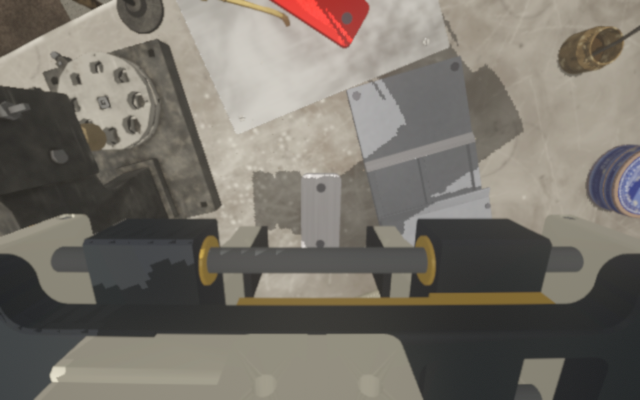

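View pics/t1.png

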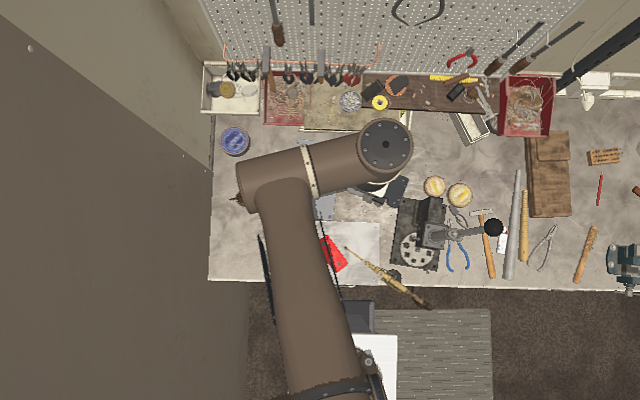

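The wrist view shows the plate's tail at (321,177), with its sides at u≈302 and 340, between the fingers. The rack is at the right. The top view is blocked by the arm. I measure the tail from the wrist camera.

```bash
python3 -c "
from h import *
im=snap('wrist');g=im['color'].astype(int).min(-1);show()
print(g[205,292:352].tolist());print(g[225,292:352].tolist());print(g[165:200,313].tolist())
s,p,R=st()
for (u,v) in ((302,205),(340.5,205),(302,225),(340.5,225),(321,173.5),(321,188),(321,243)):
    w=at_z(im,u,v,.012);print(u,v,w.round(4),'tool',(R.T@(w-p)).round(4))
W=world(im);print(np.nanmedian(W[195:225,310:332,2]),np.nanmedian(W[195:220,280:295,2]),'deck',np.nanmedian(W[95:130,410:430,2]), 'hood',np.nanmedian(W[208:213,420:470,2]))
"
```

```text
t3.5 p[ 0.5694 -0.0308  0.1938] xang158.73 z[-0.007 -0.002 -1.   ] F[0.5 0.1 1.9] op0.0599 j[ 0.29  0.22 -0.27 -0.   -1.1  -2.23]
[108, 108, 108, 107, 106, 103, 103, 105, 105, 105, 110, 124, 134, 138, 140, 139, 139, 137, 138, 138, 138, 138, 138, 137, 138, 140, 142, 141, 140, 140, 139, 138, 138, 138, 138, 138, 139, 138, 138, 140, 141, 141, 142, 140, 138, 137, 138, 139, 140, 140, 135, 119, 105, 99, 99, 97, 97, 98, 97, 98]
[105, 103, 100, 98, 97, 95, 95, 93, 91, 90, 97, 118, 131, 137, 139, 138, 136, 136, 137, 137, 137, 137, 136, 135, 136, 138, 138, 137, 136, 136, 138, 137, 137, 137, 137, 138, 137, 137, 138, 139, 139, 139, 139, 139, 137, 137, 138, 138, 138, 134, 120, 102, 94, 93, 94, 96, 99, 101, 102, 104]
[151, 151, 154, 155, 153, 152, 154, 154, 156, 161, 165, 166, 161, 154, 169, 180, 158, 143, 143, 143, 142, 141, 141, 141, 141, 142, 141, 141, 141, 140, 140, 140, 140, 140, 139]
302 205 [ 0.5835 -0.0585  0.012 ] tool [-0.0243 -0.0199  0.1818]
340.5 205 [ 0.601  -0.0135  0.012 ] tool [-0.0243  0.0284  0.1816]
302 225 [ 0.6081 -0.0685  0.012 ] tool [-0.0509 -0.0203  0.1816]
340.5 225 [ 0.6259 -0.0226  0.012 ] tool [-0.0508  0.0289  0.1814]
321 173.5 [ 0.555  -0.0219  0.012 ] tool [0.0155 0.0038 0.1819]
321 188 [ 0.5718 -0.0284  0.012 ] tool [-0.0025  0.0039  0.1818]
321 243 [ 0.64   -0.0548  0.012 ] tool [-0.0756  0.0041  0.1814]
0.011834348028382152 -0.0003154988263351921 deck 0.009863042611396589 hood 0.02907317171871454
```

```bash
python3 -c "
from h import *
s,p,R=st();im=snap('wrist')
for x in np.arange(-.1,.06,.02): print(round(x,2),(R.T@(rack([x,-.067,.01])-p)).round(4),np.round(proj(im,rack([x,-.067,.012])),1))
for q in ((-.1,-.067,.01),(-.1,.067,.01),(0,-.067,.014),(0,.067,.014),(0,0,.014)): print(q,np.round(proj(im,rack(q)),1))
a=cv2.cvtColor(im['color'],cv2.COLOR_RGB2BGR)[60:255,280:510];cv2.imwrite('pics/w2.png',cv2.resize(a,None,fx=3,fy=3,interpolation=cv2.INTER_NEAREST))
"
```

```text
-0.1 [0.1054 0.0328 0.1843] [345.2  92.6]
-0.08 [0.0862 0.0385 0.1842] [349.6 110. ]
-0.06 [0.067  0.0441 0.184 ] [353.9 126.9]
-0.04 [0.0478 0.0497 0.1839] [358.  143.3]
-0.02 [0.0286 0.0554 0.1838] [362.1 159.3]
0.0 [0.0094 0.061  0.1836] [366.  174.8]
0.02 [-0.0097  0.0666  0.1835] [369.8 189.9]
0.04 [-0.0289  0.0723  0.1833] [373.5 204.7]
(-0.1, -0.067, 0.01) [345.   92.8]
(-0.1, 0.067, 0.01) [459.   58.1]
(0, -0.067, 0.014) [366.3 175.1]
(0, 0.067, 0.014) [474.3 144.2]
(0, 0, 0.014) [419.8 159.8]
```

View pics/w2.png

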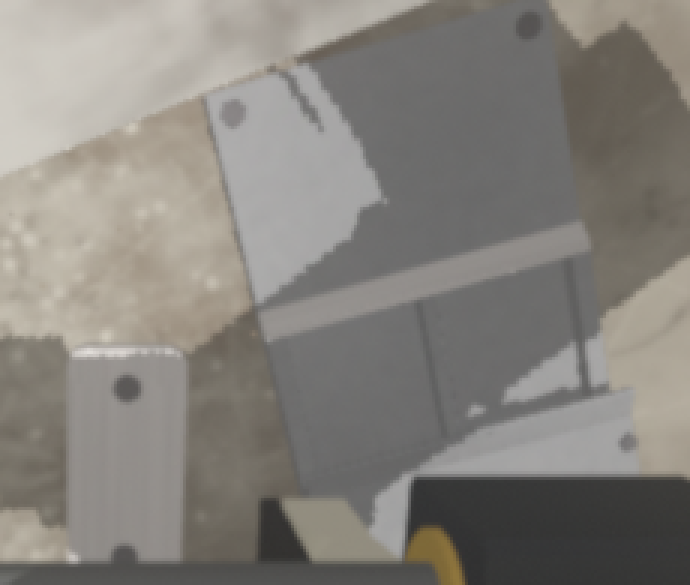

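The crop shows the tail at about (321,181), with clear bench between plate and rack. The rack's front corner is at (348,92) against 345 predicted, so the two cameras disagree by about 4 mm. I split that difference and descend.

Emit:
play_rows --series '[75,-0.0045,0.004,0.0,0,0,0,75,0,0,0.05,0,0,0,75,0,0,0.05,0,0,0,75,0,0,0.05,0,0,0,75,0,0,0.02,0,0,0,75,0,0,0.01,0,0,0,75,0,0,0.005,0,0,0,75,0,0,0,0,0,0]'

```text
t: 4.4
position: [0.5791, -0.0277, 0.013]
ee_rot: [0.001, 0.184, 0.983, 0.0]
ft_force: [-0.8, 0.3, -0.0]
opening: 0.0659
```

```bash
python3 -c "
from h import *
show();im=snap('wrist');show()
a=cv2.cvtColor(im['color'],cv2.COLOR_RGB2BGR);cv2.imwrite('pics/w3.png',a)
"
```

```text
t4.4 p[ 0.5791 -0.0277  0.013 ] xang158.75 z[ 0.003  0.001 -1.   ] F[-0.8  0.3 -0. ] op0.0659 j[ 0.29  0.43 -0.45  0.   -0.69 -2.23]
t4.5 p[ 0.5791 -0.0277  0.0133] xang158.75 z[ 0.003  0.001 -1.   ] F[ 0.6 -0.1 -0. ] op0.0655 j[ 0.29  0.43 -0.45  0.   -0.69 -2.23]
```

View pics/w3.png

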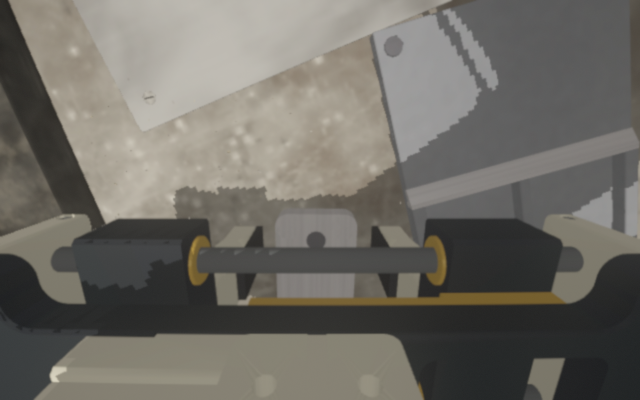

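```bash
python3 -c "
from h import *
s,p,R=st();im=snap('wrist');g=im['color'].astype(int).min(-1)
print(g[200:220,300].tolist(),g[225,268:364].tolist())
for u,v in ((316,209.5),(275.5,225),(356,225)): print((R.T@(at_z(im,u,v,.012)-p)).round(4))
"
```

```text
[104, 107, 111, 112, 113, 110, 109, 107, 109, 112, 114, 113, 113, 117, 122, 125, 126, 126, 126, 126] [96, 97, 97, 97, 97, 98, 103, 117, 124, 127, 128, 128, 127, 127, 126, 126, 126, 127, 126, 127, 126, 126, 127, 127, 127, 127, 128, 127, 128, 127, 127, 126, 125, 125, 126, 127, 128, 130, 129, 129, 130, 129, 129, 128, 129, 128, 128, 127, 125, 125, 127, 128, 128, 127, 125, 125, 126, 126, 127, 126, 127, 127, 127, 126, 127, 127, 128, 128, 127, 126, 125, 125, 125, 125, 126, 126, 126, 125, 126, 127, 127, 126, 125, 125, 126, 126, 126, 125, 119, 101, 88, 86, 86, 86, 85, 85]
[ 0.0201 -0.0006  0.0013]
[ 0.0103 -0.0253  0.0013]
[0.0102 0.0237 0.0014]
```

Emit:
play_rows --series '[75,0.004,0,0.005,0,0,0,75,0,0,0.004,0,0,0,75,0,0,0,0,0,0,40,0,0,0,0,0,0,40,0,0,0,0,0,0,40,0,0,0,0,0,0,40,0,0,0,0,0,0]' --squeeze 45

```text
t: 5.2
position: [0.5739, -0.0266, 0.0026]
ee_rot: [0.0, 0.184, 0.983, 0.0]
ft_force: [1.0, 0.8, 0.7]
opening: 0.0492
```

```bash
python3 -c "
from h import *
show()"
```

```text
t5.2 p[ 0.5739 -0.0266  0.0026] xang158.74 z[ 0.  0. -1.] F[1.  0.8 0.7] op0.0492 j[ 0.29  0.44 -0.47  0.   -0.67 -2.24]
```

Emit:
play_rows --series '[40,0,0,-0.03,0,0,0,40,0,0,-0.04,0,0,0,40,0,0,-0.03,0,0,-0.143,40,0.03,0,0,0,0,-0.143,40,0.03,0,0,0,0,0,40,0,0,0,0,0,0]'

```text
t: 5.8
position: [0.5094, -0.0178, 0.1017]
ee_rot: [-0.002, 0.043, 0.999, 0.0]
ft_force: [1.6, 0.3, -5.4]
opening: 0.0494
```

```bash
python3 -c "
from h import *
show();im=snap('wrist','w4.png');show()
s,p,R=st()
print('rack frame TCP',inrack(p))
for q in ((-.1,-.067,.01),(-.1,.067,.01),(0,-.067,.014),(0,.067,.014),(-.012,-.067,.01),(-.012,.067,.01)): print(q,np.round(proj(im,rack(q)),1))
"
```

```text
t5.8 p[ 0.5094 -0.0178  0.1017] xang175.06 z[-0.005  0.    -1.   ] F[ 1.6  0.3 -5.4] op0.0494 j[ 0.35  0.21 -0.51 -0.   -0.85 -2.  ]
t5.8 p[ 0.5118 -0.0175  0.1021] xang175.10 z[-0.002  0.    -1.   ] F[ 0.9  0.3 -4.9] op0.0495 j[ 0.35  0.21 -0.51 -0.   -0.85 -2.  ]
rack frame TCP [-0.06530924 -0.11942673  0.10211286]
(-0.1, -0.067, 0.01) [375.1 167.6]
(-0.1, 0.067, 0.01) [521.1 167.8]
(0, -0.067, 0.014) [370.6 269.6]
(0, 0.067, 0.014) [505.4 268.8]
(-0.012, -0.067, 0.01) [370.4 256.6]
(-0.012, 0.067, 0.01) [504.8 256. ]
```

View pics/w4.png

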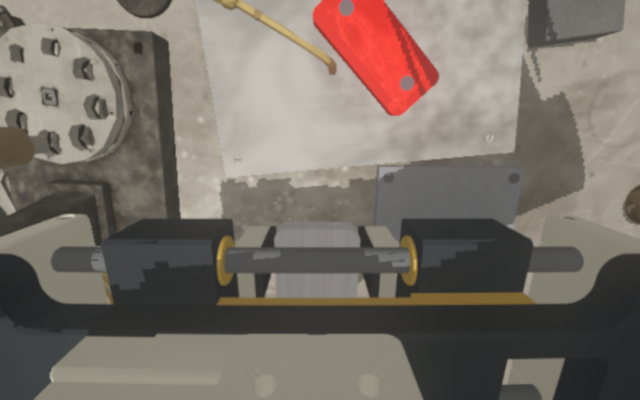

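The plate is held and the weight reading is −5 N. The rack's front corners are at (376,166) and (521,165), against (375,168) and (521,168) predicted, so rack pose and yaw are confirmed. Next I move in front of the right bay.

```bash
sed -i 's/.5871,.0959,0/.5872,.0963,0/' h.py; python3 -c "
from h import *
show();print(to(rack([-.075,-.031,.065])))"
```

```text
t5.8 p[ 0.5118 -0.0175  0.1021] xang175.10 z[-0.002  0.    -1.   ] F[ 0.9  0.3 -4.9] op0.0495 j[ 0.35  0.21 -0.51 -0.   -0.85 -2.  ]
[0.0095 0.0888 0.0371]
```

Emit:
play_rows --series '[40,0.0095,0.044,0,0,0,0,40,0,0.0448,0,0,0,0,40,0,0,0.03,0,0,0,40,0,0,0.007,0,0.077,0,40,0,0,0,0,0,0,40,0,0,0,0,0,0]'

```text
t: 6.45
position: [0.5135, 0.0719, 0.065]
ee_rot: [-0.038, 0.043, 0.998, 0.001]
ft_force: [0.2, 0.4, -4.8]
opening: 0.0494
```

```bash
python3 -c "
from h import *
show();s,p,R=st();print(inrack(p))
im=snap('wrist','w5.png');snap('scene','s5.png');show()
for q in ((-.1,-.067,.01),(-.1,.067,.01)): print(q,np.round(proj(im,rack(q)),1))
a=cv2.imread('pics/s5.png')[140:240,250:370];cv2.imwrite('pics/s5c.png',cv2.resize(a,None,fx=5,fy=5,interpolation=cv2.INTER_CUBIC))
"
```

```text
t6.5 p[0.5135 0.0719 0.065 ] xang175.05 z[-0.076  0.006 -0.997] F[ 0.2  0.4 -4.8] op0.0494 j[ 0.49  0.31 -0.45 -0.05 -0.87 -2.11]
[-0.07133976 -0.03062474  0.06495984]
t6.5 p[0.513  0.0717 0.0658] xang175.07 z[-0.075  0.007 -0.997] F[-0.2 -1.2 -5.4] op0.0490 j[ 0.49  0.31 -0.45 -0.05 -0.87 -2.11]
(-0.1, -0.067, 0.01) [270.6 183.6]
(-0.1, 0.067, 0.01) [439.9 183.5]
```

View pics/w5.png

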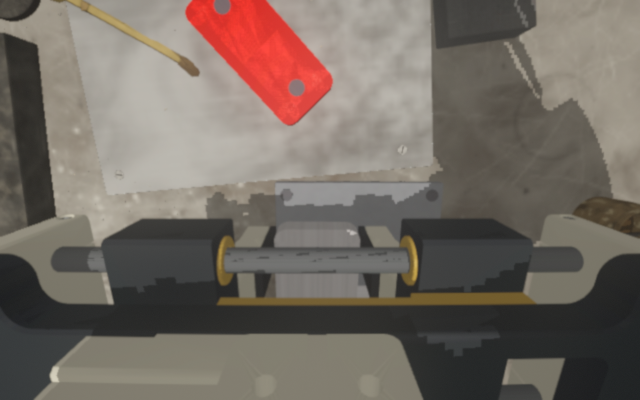

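View pics/s5c.png

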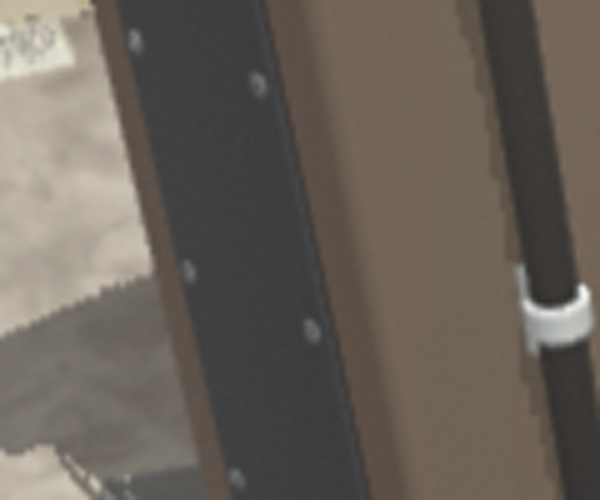

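```bash
python3 -c "
from h import *
im=snap('wrist');c=im['color']
print(c[188,262:284].astype(int).sum(-1).tolist());print(c[195,262:284].astype(int).sum(-1).tolist());print(c[188,430:450].astype(int).sum(-1).tolist())
print(c[198,430:450].astype(int).sum(-1).tolist());print(c[235,266:284].astype(int).sum(-1).tolist(),c[235,350:368].astype(int).sum(-1).tolist())
a=cv2.imread('pics/w5.png')[165:255,250:455];cv2.imwrite('pics/w5c.png',cv2.resize(a,None,fx=3.8,fy=3.8,interpolation=cv2.INTER_NEAREST))
for x in (-.1,-.08): print([np.round(proj(im,rack([x,y,.01])),1).tolist() for y in (-.067,.067)])
s,p,R=st();print('tcp fwd y=0',proj(im,p+R@[0.014,0,-.009]))
"
```

```text
[405, 400, 395, 391, 387, 384, 382, 382, 384, 384, 384, 386, 389, 405, 443, 457, 460, 460, 459, 460, 460, 455]
[285, 285, 285, 286, 285, 281, 280, 279, 280, 294, 303, 303, 305, 310, 329, 340, 340, 332, 297, 272, 274, 304]
[289, 288, 290, 288, 288, 287, 291, 289, 290, 289, 287, 287, 284, 281, 278, 277, 276, 275, 272, 269]
[215, 217, 217, 218, 216, 216, 228, 253, 278, 284, 284, 284, 281, 282, 279, 279, 280, 277, 275, 273]
[219, 159, 146, 144, 146, 144, 147, 147, 193, 287, 355, 379, 382, 379, 376, 373, 373, 373] [379, 379, 376, 373, 372, 373, 375, 362, 306, 219, 157, 144, 145, 144, 145, 147, 156, 209]
[[271.0, 184.1], [439.6, 184.0]]
[[271.8, 208.7], [437.6, 208.6]]
tcp fwd y=0 (np.float64(316.80221512205213), np.float64(225.04553363925262))
```

View pics/w5c.png

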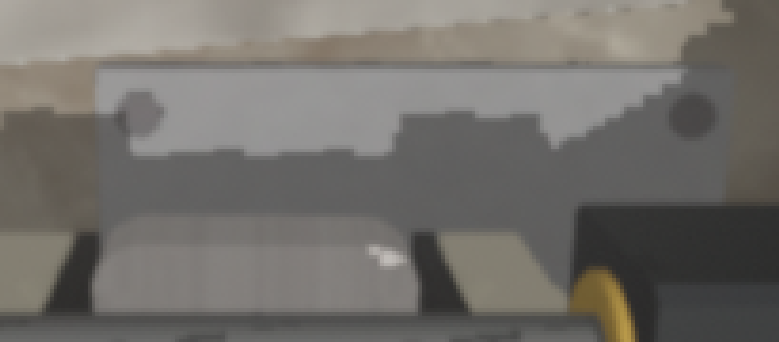

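The front edge spans u=275 to 442 against 271 to 440 predicted, while the plate is centred at 317 as expected. So the rack sits about 2 mm further left than assumed, and I correct by that before lowering.

```bash
sed -i 's/.5872,.0963,0/.5857,.0984,0/' h.py; python3 -c "
from h import *
show();s,p,R=st();print(inrack(p),to(rack([-.075,-.031,.035])),to(rack([-.075,-.031,.0235])))"
```

```text
t6.6 p[0.5128 0.0717 0.066 ] xang175.08 z[-0.075  0.007 -0.997] F[ 0.6  1.  -4.7] op0.0491 j[ 0.49  0.31 -0.46 -0.05 -0.87 -2.11]
[-0.07033281 -0.03277363  0.0660264 ] [0.0023 0.0018 0.0313] [0.0014 0.0018 0.0428]
```

Emit:
play_rows --series '[40,0.0014,0.0018,0.0,0,0,0,40,0,0,0.02,0,0,0,40,0,0,0.011,0,0,0,40,0,0,0.006,0,0,0,40,0,0,0.004,0,0,0,40,0,0,0,0,0,0]'

```text
t: 7.2
position: [0.5082, 0.0741, 0.0247]
ee_rot: [-0.039, 0.042, 0.998, 0.001]
ft_force: [-0.9, -1.2, -2.9]
opening: 0.0494
```

```bash
python3 -c "
from h import *
show();s,p,R=st();print(inrack(p));snap('wrist','w6.png');show()"
```

```text
t7.2 p[0.5082 0.0741 0.0247] xang175.13 z[-0.077  0.006 -0.997] F[-0.9 -1.2 -2.9] op0.0494 j[ 0.49  0.36 -0.5  -0.06 -0.77 -2.11]
[-0.07511009 -0.03082472  0.02469361]
t7.2 p[0.5085 0.0742 0.025 ] xang175.12 z[-0.077  0.006 -0.997] F[-0.7 -0.4 -3.3] op0.0491 j[ 0.49  0.36 -0.5  -0.06 -0.78 -2.11]
```

View pics/w6.png

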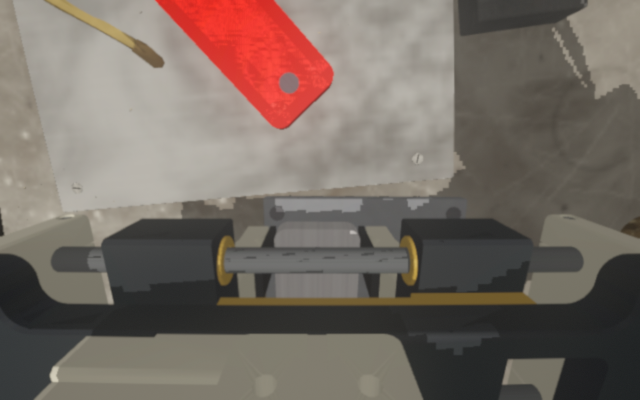

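Screws at (277,213) and (453,213) put the bay line at u≈318 and the plate at 317, so alignment is within about 1 mm. Fz eased slightly, which suggests light contact on the lip. I slide forward along the plate axis.

Emit:
play_rows --series '[40,-0.01,0,0,0,0,0,40,-0.01,0,0,0,0,0,40,-0.01,0,0,0,0,0,40,-0.005,0,0,0,0,0,40,0,0,0,0,0,0]'

```text
t: 7.75
position: [0.544, 0.0711, 0.0218]
ee_rot: [-0.038, 0.043, 0.998, 0.002]
ft_force: [-1.2, 0.2, -5.0]
opening: 0.0492
```

```bash
python3 -c "
from h import *
show();s,p,R=st();print(inrack(p))"
```

```text
t7.8 p[0.544  0.0711 0.0218] xang175.08 z[-0.077  0.007 -0.997] F[-1.2  0.2 -5. ] op0.0492 j[ 0.46  0.41 -0.42 -0.06 -0.8  -2.07]
[-0.0392441  -0.03080498  0.02177327]
```

Emit:
play_rows --series '[40,0,0,0.001,0,0,0,40,-0.006,0,0,0,0,0,40,-0.006,0,0,0,0,0,40,-0.006,0,0,0,0,0,40,-0.004,0,0,0,0,0,40,0,0,0,0,0,0]'

```text
t: 8.35
position: [0.5657, 0.0694, 0.0193]
ee_rot: [-0.038, 0.043, 0.998, 0.002]
ft_force: [0.4, -0.1, -5.0]
opening: 0.0494
```

```bash
python3 -c "
from h import *
show();s,p,R=st();print(inrack(p))"
```

```text
t8.3 p[0.5657 0.0694 0.0193] xang175.11 z[-0.076  0.007 -0.997] F[ 0.4 -0.1 -5. ] op0.0494 j[ 0.44  0.44 -0.38 -0.05 -0.82 -2.06]
[-0.01741571 -0.03061272  0.01930197]
```

Emit:
play_rows --series '[40,-0.005,0,0,0,0,0,40,-0.005,0,0,0,0,0,40,-0.002,0,0,0,0,0,40,-0.002,0,0,0,0,0,40,-0.002,0,0,0,0,0,40,0,0,0,0,0,0]'

```text
t: 8.95
position: [0.5805, 0.0679, 0.018]
ee_rot: [-0.039, 0.043, 0.998, 0.002]
ft_force: [-2.5, -0.1, -2.0]
opening: 0.0495
```

```bash
python3 -c "
from h import *
show();s,p,R=st();print(inrack(p))"
```

```text
t8.9 p[0.5805 0.0679 0.018 ] xang175.11 z[-0.077  0.006 -0.997] F[-2.5 -0.1 -2. ] op0.0495 j[ 0.42  0.46 -0.34 -0.05 -0.83 -2.05]
[-0.00262928 -0.03079502  0.01801788]
```

Emit:
play_rows --series '[40,-0.002,0,0,0,0,0,40,-0.002,0,0,0,0,0,40,0,0,0,0,0,0]'

```text
t: 9.25
position: [0.5805, 0.0675, 0.017]
ee_rot: [-0.042, 0.043, 0.998, 0.001]
ft_force: [-13.1, 4.9, 1.9]
opening: 0.0494
```

```bash
python3 -c "
from h import *
show();s,p,R=st();print(inrack(p))"
```

```text
t9.2 p[0.5805 0.0675 0.017 ] xang175.09 z[-0.084  0.006 -0.996] F[-13.1   4.9   1.9] op0.0494 j[ 0.42  0.47 -0.34 -0.05 -0.84 -2.04]
[-0.00251592 -0.03121396  0.01695839]
```

Stopped with Fx = −13 N and the nose at about x 94, which matches the short stop. One small lift-and-push will rule out the nose just catching on the floor.

Emit:
play_rows --series '[40,0.001,0,-0.001,0,-0.01,0,40,-0.002,0,0,0,0,0,40,-0.001,0,0,0,0,0,40,0,0,0,0,0,0]'

```text
t: 9.65
position: [0.5807, 0.0673, 0.017]
ee_rot: [-0.039, 0.043, 0.998, 0.001]
ft_force: [-17.8, 8.0, -0.0]
opening: 0.0492
```

```bash
python3 -c "
from h import *
show();s,p,R=st();print(inrack(p));snap('wrist','w7.png')"
```

```text
t9.7 p[0.5807 0.0673 0.017 ] xang175.08 z[-0.077  0.005 -0.997] F[-17.8   8.   -0. ] op0.0492 j[ 0.42  0.47 -0.35 -0.05 -0.83 -2.05]
[-0.00237251 -0.03141953  0.0169638 ]
```

View pics/w7.png

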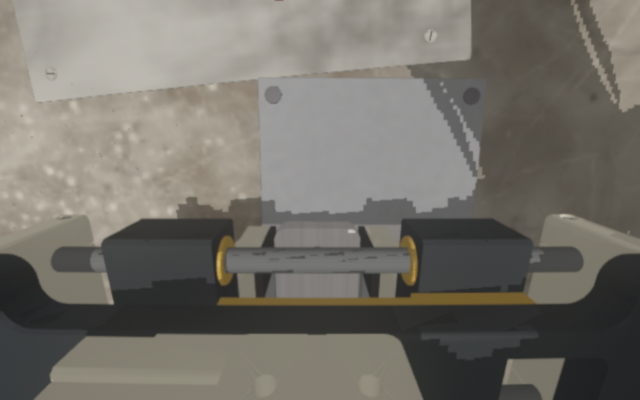

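A firm stop with the tail still on the lip: the plate's tail edge is at v≈222 and the deck is visible in front of it. So the right bay is the short one. I draw back, lift, and cross 62 mm to the left bay.

Emit:
play_rows --series '[40,0.01,0,0,0,0,0,40,0.02,0,0,0,0,0,40,0.02,0,0,0,0,0,40,0.02,0,0,0,0,0,40,0.01,0,0,0,0,0,40,0,0,-0.03,0,0,0,40,0,0.03,0,0,0,0,40,0,0.032,0,0,0,0,40,0,0,0,0,0,0,40,0,0,0,0,0,0]'

```text
t: 10.7
position: [0.5149, 0.1366, 0.0541]
ee_rot: [-0.033, 0.042, 0.999, 0.002]
ft_force: [0.3, -0.1, -5.5]
opening: 0.049
```

```bash
python3 -c "
from h import *
show();s,p,R=st();print(inrack(p));snap('wrist','w8.png');print(to(rack([-.075,.031,.0235])),to(rack([-.075,.031,.05])))"
```

```text
t10.7 p[0.5149 0.1366 0.0541] xang175.19 z[-0.066  0.006 -0.998] F[ 0.3 -0.1 -5.5] op0.0490 j[ 0.6   0.34 -0.44 -0.06 -0.84 -2.21]
[-0.07384242  0.0320417   0.05407025]
[-0.0012 -0.0003  0.0304] [ 0.0006 -0.0003  0.004 ]
```

View pics/w8.png

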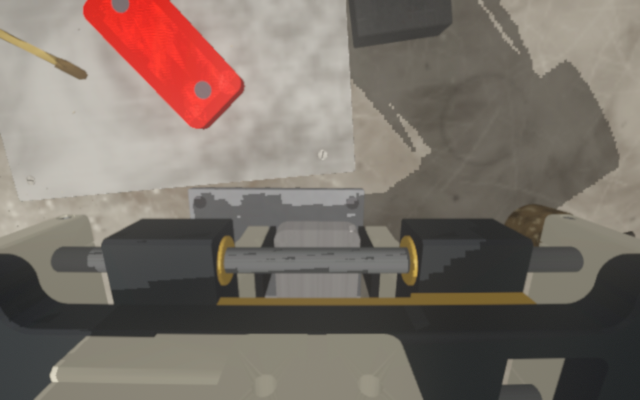

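Rack corners at (189,190) and (363,190) put the left bay line at u≈316, and the plate is at 317. Aligned, so I lower and advance.

Emit:
play_rows --series '[40,-0.001,-0.0005,0.01,0,0.011,0,40,0,0,0.01,0,0,0,40,0,0,0.006,0,0,0,40,0,0,0.004,0,0,0,40,-0.01,0,0,0,0,0,40,-0.01,0,0,0,0,0,40,-0.01,0,0,0,0,0,40,-0.005,0,0,0,0,0,40,0,0,0,0,0,0]'

```text
t: 11.65
position: [0.5498, 0.1325, 0.0214]
ee_rot: [-0.038, 0.043, 0.998, 0.002]
ft_force: [2.9, -2.1, -0.7]
opening: 0.049
```

```bash
python3 -c "
from h import *
show();s,p,R=st();print(inrack(p))"
```

```text
t11.7 p[0.5498 0.1325 0.0214] xang175.10 z[-0.076  0.007 -0.997] F[ 2.9 -2.1 -0.7] op0.0490 j[ 0.55  0.43 -0.38 -0.06 -0.82 -2.16]
[-0.03868721  0.03094169  0.0214046 ]
```

Emit:
play_rows --series '[40,-0.006,0,0,0,0,0,40,-0.006,0,0,0,0,0,40,-0.006,0,0,0,0,0,40,-0.004,0,0,0,0,0,40,0,0,0,0,0,0]'

```text
t: 12.15
position: [0.5708, 0.1306, 0.0194]
ee_rot: [-0.039, 0.043, 0.998, 0.002]
ft_force: [1.3, -0.7, -2.4]
opening: 0.049
```

```bash
python3 -c "
from h import *
show();s,p,R=st();print(inrack(p))"
```

```text
t12.2 p[0.5708 0.1306 0.0194] xang175.11 z[-0.077  0.007 -0.997] F[ 1.3 -0.7 -2.4] op0.0490 j[ 0.53  0.46 -0.34 -0.06 -0.83 -2.14]
[-0.01756295  0.03084909  0.0194028 ]
```

Emit:
play_rows --series '[40,-0.005,0,0,0,0,0,40,-0.005,0,0,0,-0.01,0,40,-0.003,0,0,0,0,0,40,-0.003,0,0,0,0,0,40,-0.003,0,0,0,0,0,40,0,0,0,0,0,0]'

```text
t: 12.75
position: [0.5894, 0.129, 0.0182]
ee_rot: [-0.034, 0.043, 0.999, 0.001]
ft_force: [-0.4, -0.4, -1.3]
opening: 0.0492
```

```bash
python3 -c "
from h import *
show();s,p,R=st();print(inrack(p))"
```

```text
t12.8 p[0.5894 0.129  0.0182] xang175.12 z[-0.067  0.006 -0.998] F[-0.4 -0.4 -1.3] op0.0492 j[ 0.51  0.48 -0.31 -0.05 -0.84 -2.13]
[0.00106176 0.03083731 0.01823699]
```

It is already 3.5 mm past the other bay's stop point with no resistance. Continuing.

Emit:
play_rows --series '[40,-0.003,0,0,0,0,0,40,-0.003,0,0,0,-0.005,0,40,-0.003,0,0,0,0,0,40,-0.003,0,0,0,0,0,40,-0.002,0,0,0,0,0,40,0,0,0,0,0,0]'

```text
t: 13.35
position: [0.6032, 0.1278, 0.0173]
ee_rot: [-0.031, 0.043, 0.999, 0.001]
ft_force: [-0.9, -0.5, -1.4]
opening: 0.0496
```

```bash
python3 -c "
from h import *
show();s,p,R=st();print(inrack(p));snap('wrist','w9.png')"
```

```text
t13.3 p[0.6032 0.1278 0.0173] xang175.11 z[-0.062  0.005 -0.998] F[-0.9 -0.5 -1.4] op0.0496 j[ 0.5   0.5  -0.28 -0.05 -0.84 -2.13]
[0.01495883 0.03082246 0.01731097]
```

View pics/w9.png

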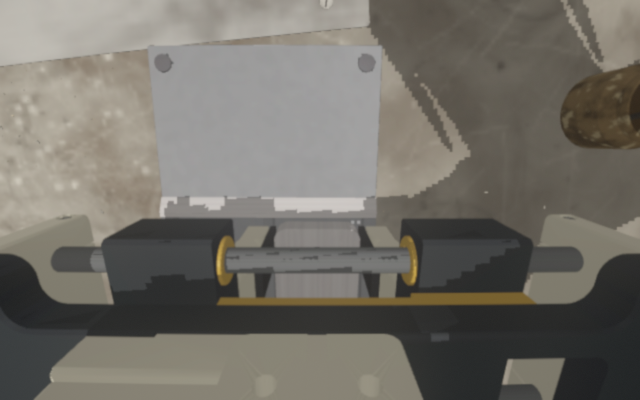

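The lip band is at v≈197–217 and the plate's tail at v≈221, just past the crest. I advance 3 mm more, then release.

Emit:
play_rows --series '[40,-0.002,0,0,0,0,0,40,-0.0015,0,0,0,0,0,40,0,0,0,0,0,0,62,0,0,0,0,0,0,62,0,0,0,0,0,0,62,0,0,0,0,0,0,62,0,0,0,0,0,0]'

```text
t: 14.1
position: [0.6065, 0.1277, 0.0173]
ee_rot: [-0.031, 0.043, 0.999, 0.001]
ft_force: [0.1, 0.9, 0.3]
opening: 0.054
```

```bash
python3 -c "
from h import *
show();s,p,R=st();print(inrack(p));im=snap('wrist','w10.png');W=world(im)
for r in range(214,246,3): print(r,np.round(np.nanmedian(W[r-1:r+2,290:345,2])*1000,1),end=' ')"
```

```text
t14.1 p[0.6065 0.1277 0.0173] xang175.13 z[-0.062  0.006 -0.998] F[0.1 0.9 0.3] op0.0540 j[ 0.5   0.5  -0.28 -0.05 -0.85 -2.12]
[0.01821605 0.03095394 0.01731975]
214 5.7 217 7.4 220 14.5 223 17.9 226 17.7 229 17.8 232 17.8 235 17.8 238 17.8 241 17.8 244 17.8
```

View pics/w10.png

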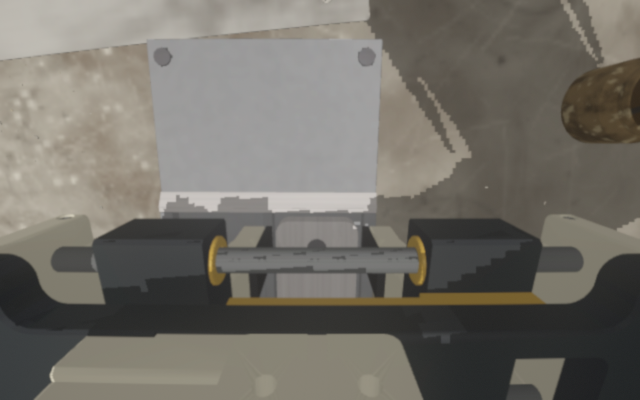

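The plate dropped: its top reads a constant 17.8 mm (bay floor 6 + 12 = 18), with a gap behind the lip at v≈214. I retreat upward and check.

Emit:
play_rows --series '[75,0,0,0,0,0,0,75,0,0,-0.01,0,0,0,75,0,0,-0.03,0,0,0,75,0,0,-0.05,0,0,0,75,0.03,0,-0.04,0,0,0,75,0.04,0,-0.02,0,0,0,75,0.04,0,0,0,0,0,75,0,0,0,0,0,0,75,0,0,0,0,0,0]'

```text
t: 15.05
position: [0.506, 0.1364, 0.1753]
ee_rot: [-0.03, 0.042, 0.999, 0.002]
ft_force: [-0.4, 1.1, 1.1]
opening: 0.0658
```

```bash
python3 -c "
from h import *
show();im=snap('wrist','w11.png');W=world(im);np.save('w11.npy',W);snap('top','t11.png');snap('scene','s11.png');show()"
```

```text
t15.1 p[0.506  0.1364 0.1753] xang175.19 z[-0.06   0.007 -0.998] F[-0.4  1.1  1.1] op0.0658 j[ 0.61  0.19 -0.33 -0.04 -1.1  -2.24]
t15.2 p[0.5069 0.1362 0.1738] xang175.11 z[-0.063  0.005 -0.998] F[-0.2  0.5  0.2] op0.0657 j[ 0.61  0.19 -0.33 -0.04 -1.1  -2.24]
```

View pics/w11.png

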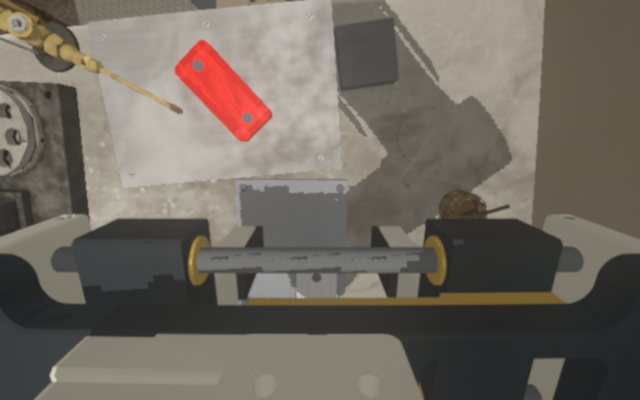

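View pics/t11.png

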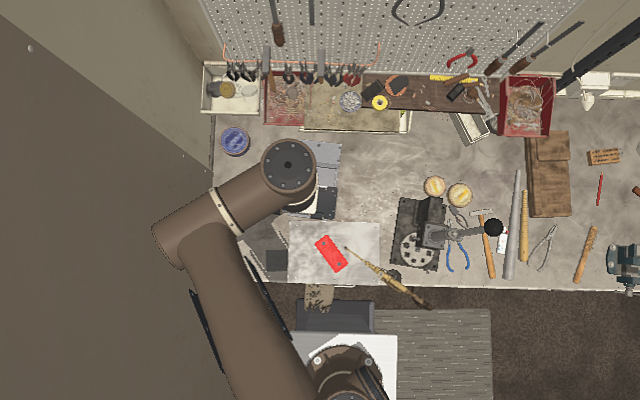

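The top view of the rack is still blocked by the arm, so I move right and up for a clean check.

Emit:
play_rows --series '[75,0,-0.03,-0.03,0,0,0,75,0,-0.04,-0.03,0,0,0,75,0,-0.04,-0.03,0,0,0,75,0,-0.04,-0.03,0,0,0,75,-0.01,-0.04,-0.02,0,0,0,75,-0.02,-0.03,0,0,0,0,75,0,0,0,0,0,0]'

```text
t: 15.9
position: [0.5278, -0.0899, 0.3109]
ee_rot: [-0.032, 0.045, 0.998, 0.001]
ft_force: [-1.4, 0.1, -0.6]
opening: 0.0655
```

```bash
python3 -c "
from h import *
show();im=snap('top','t12.png');W=world(im);np.save('t12.npy',W);show()
a=cv2.imread('pics/t12.png')[130:225,215:365];cv2.imwrite('pics/t12c.png',cv2.resize(a,None,fx=5,fy=5,interpolation=cv2.INTER_NEAREST))
for n,(u,v) in dict(jar=(243,199),tin=(235,140),block=(277,260)).items(): print(n,W[v,u].round(3))"
```

```text
t15.9 p[ 0.5278 -0.0899  0.3109] xang174.87 z[-0.064  0.005 -0.998] F[-1.4  0.1 -0.6] op0.0655 j[ 0.19  0.12 -0.1  -0.02 -1.41 -1.84]
t15.9 p[ 0.527  -0.0885  0.3104] xang174.88 z[-0.065  0.005 -0.998] F[ 0.   0.9 -0.9] op0.0657 j[ 0.19  0.12 -0.1  -0.02 -1.41 -1.84]
jar [0.537 0.306 0.016]
tin [0.71  0.334 0.041]
block [0.359 0.198 0.025]
```

View pics/t12c.png

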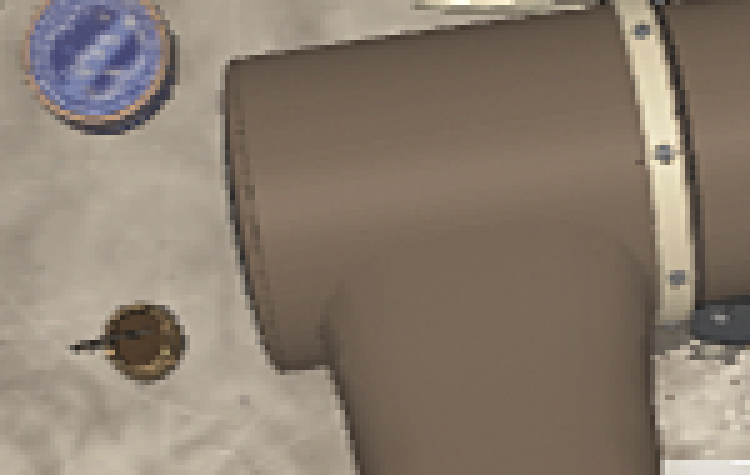

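```bash
python3 -c "
from h import *
print(to([.66,.115,.30]))
W=np.load('top0.npy');q=(W[...,2]>.1)&(abs(W[...,1]-.1)<.2)&(W[...,0]>.6);A=W[q]
for z in (.1,.15,.2,.25,.3,.35,.4): 
  B=A[(A[:,2]>z)]
  print(z,np.percentile(B[:,0],1).round(3))"
```

```text
[-0.1148  0.2145  0.0029]
0.1 0.72
0.15 0.72
0.2 0.791
0.25 0.792
0.3 0.789
0.35 0.786
0.4 0.787
```

Emit:
play_rows --series '[75,-0.019,0.036,0,0,0,0,75,-0.019,0.036,0,0,0,0,75,-0.019,0.036,0,0,0,0,75,-0.019,0.036,0,0,0,0,75,-0.019,0.036,0,0,0,0,75,-0.019,0.034,0,0,0,0,75,0,0,0,0,0,0,75,0,0,0,0,0,0]'

```text
t: 16.75
position: [0.6577, 0.1186, 0.3024]
ee_rot: [-0.033, 0.042, 0.999, 0.001]
ft_force: [0.2, -0.5, 0.4]
opening: 0.0658
```

```bash
python3 -c "
from h import *
show();im=snap('wrist','w13.png');W=world(im);np.save('w13.npy',W);show()"
```

```text
t16.8 p[0.6577 0.1186 0.3024] xang175.21 z[-0.066  0.004 -0.998] F[ 0.2 -0.5  0.4] op0.0658 j[ 0.45  0.36  0.19 -0.03 -1.46 -2.1 ]
t16.8 p[0.6575 0.1177 0.3032] xang175.16 z[-0.065  0.004 -0.998] F[-0.2 -0.6  0.6] op0.0660 j[ 0.45  0.35  0.19 -0.03 -1.46 -2.1 ]
```

View pics/w13.png

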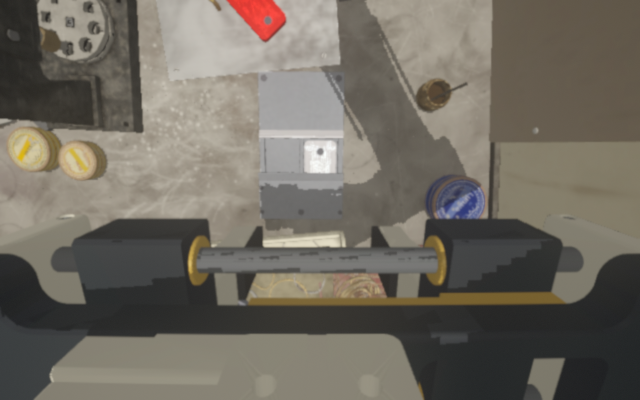

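```bash
python3 -c "
from h import *
im=cv2.imread('pics/w13.png');a=im[60:225,240:370];cv2.imwrite('pics/w13c.png',cv2.resize(a,None,fx=3.6,fy=3.6,interpolation=cv2.INTER_CUBIC))
W=np.load('w13.npy')
A=W[144:170,307:336].reshape(-1,3);A=A[np.isfinite(A[:,0])];d=np.array([inrack(q) for q in A])
c,*_=np.linalg.lstsq(np.c_[d[:,:2],np.ones(len(d))],d[:,2],rcond=None);print('tilt',c,'mean z',d[:,2].mean(),d.min(0),d.max(0))
print('floor R',np.nanmedian(W[144:170,268:298,2]),'deck',np.nanmedian(W[85:120,270:330,2]))
print(im[128:150,322].sum(-1).tolist())
"
```

```text
tilt [0.00464736 0.00078702 0.0176268 ] mean z 0.01779557069288215 [0.01113626 0.01044523 0.01537709] [0.05076375 0.05540364 0.02031294]
floor R 0.005740737091292303 deck 0.009672202222730963
[502, 517, 556, 586, 592, 593, 590, 591, 607, 603, 523, 511, 572, 633, 649, 648, 648, 651, 659, 653, 588, 502]
```

View pics/w13c.png

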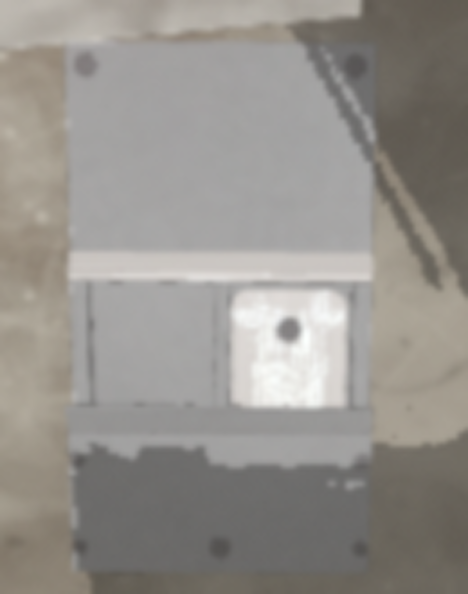

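The crop shows the plate straight in the left bay with its tail behind the lip. Its top is at 17.8 mm with a tilt below 0.3°. The arm is clear, so I hand in.

```bash
python3 -c "
from h import *
print(manip.sign_off());show()"
```

```text
the job is handed in; nothing more can be done
None
the job is handed in; nothing more can be done
```

The plate is fully home in the left bay, and I handed the job in at about 17 s of the 67 s allowed; no verdict is reported.

- **What I did:** I gripped the plate by its tail and first pushed it nose-down into the right bay. It stopped firmly there with its nose at about x 94 mm and 13–18 N against it, so that is the short bay. I drew it back, crossed over and slid it into the left bay until it passed the lip with little resistance, then released it.
- **Last checks:**
  - The plate's top reads 17.8 mm, against 18 mm expected on the bay floor, and it is tilted by less than 0.3°.
  - It lies straight in the left bay, with a thin gap between its tail and the lip.
  - The jar, tin and block read at their starting positions, within the noise.
  - The gripper was clear of everything, with its fingertips about 0.30 m up.
- **What disagreed or could not be seen:** The wrist and top cameras disagreed by 2–4 mm on the rack's position, so I aligned the plate by the wrist view. The arm blocked the top camera at the end, so the final plate check is from the wrist camera only. The nose under the hood was never visible.

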